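Seat the reference module in its dock

ROBOT

A 7-joint arm with a two-finger parallel gripper is mounted at the origin on the work surface. World frame = base frame: x ahead of the robot, y to its left, z up, the work surface at z = 0. Lengths are in m, angles in rad, forces in N, time in s.
With the tool pointing down it reaches from about 0.4 to 0.9 m from the base axis. Payload 5.5 kg.
Tool frame: the origin (TCP) lies midway between the tips of the shut fingers; the grasp point (between the pads) lies 19 mm behind it (pinch_z is the distance from the TCP to the grasp point, in m); z points along the fingers, y is the direction in which the jaws open and shut (so a half turn about z gives the same grasp; the last joint's range is limited). The gripper opens to 85 mm and grips with 20 to 120 N. Pads are 22 mm wide; open, the fingers measure 114 mm over their backs; the gripper's body (76 mm by 85 mm) begins 54 mm behind the grasp point. The pads swing forward as they close: fully open they stand 13 mm farther back than shut.
Start: joints at [1.587, 0.501, -0.427, 1.55, 0.221, 1.138, -0.21], TCP at [0.159, -0.63, 0.205] pointing down, gripper open.
Joint ranges: [-2.88, 2.88], [-0.31, 2.03], [-1.54, 1.56], [0.2, 2.42], [-1.41, 4.55], [0.19, 2.02], [-2.57, 2.57]. Speed limits (rad/s): [2.57, 2.57, 3.14, 3.14, 3.14, 3.14, 3.14].

INTERFACE

Orientations are given as a rotation vector (axis times angle).
In Python, from rig import get_state, read_camera, camera_params, close_job, cut_out, pinch_z gives the robot as it stands.
- The arm moves only by the shell command python3 -m jog 'ROWS' [FORCE]. ROWS is JSON, one flat list of numbers, 7 for each row, row after row: the shift along the world's x, y, z in cm, then the turn, a rotation vector about the world's x, y, z in rad, then the finger opening in cm, from 0 to 8.54. A call has 1 to 8 rows; each row shifts and turns the commanded pose from where the row before left it; what a row does not reach is not made up. A row lasts 1/8 s, in which the tool goes at most 62.5 mm and 10.7 degrees, less where a joint would pass 70% of its speed; a pose out of reach is approached as far as the arm can. A call with a gripper value outside its range is refused whole. The fingers move at their own pace and stop on an object; FORCE is the grip in N (left out, the last holds). Time passes only in rows, so rows that do not move let the fingers close. It gives the time, the measured TCP pose, the force and the opening at its end, in the units of the state.
- get_state(): the state, without advancing time (a new reading comes with each control period).
- read_camera(name): name is "side" or "top" or "wrist"; returns (picture, depth): 400x640x3 uint8, red, green, blue; 400x640 float32, m along the optical axis (not along the pixel's ray), 0 where there is no reading.
- camera_params(name): a dict with "fx", "fy", "cx", "cy" (pixels), "camera_from_world" (4x4, takes a point from world to camera coordinates). Camera axes: x right, y down, z forward; pixel columns grow to the right and rows downward; lengths in m; the calibration is good to about 2 mm. The wrist camera is an equidistant fisheye: a pixel r from the principal point sees the ray r / f radians off the axis. A picture is of the moment at which its call begins: read the wrist's pose just before it. camera_params takes no time and is no camera call; for the wrist camera it gives the pose at the moment of the call.
- close_job(): hands the job in, once; it reports no verdict.
Trained networks look in the newest picture that a camera, given by its name, has taken for a name from the list of things; names that differ only in an ending like _2 or _b are one class to them, and where a whole thing is asked for, a point or a joint stands for the part that bears it (a point fixed in the world has none). Each returns a list of dicts, best first, with "p" (0 to 1); they miss things now and then, are a little off and sometimes report something else, mostly with a low value. They report only what shows in the picture. A call takes as long as a camera call. They do not tell look-alikes from the thing itself.
- cut_out(target, camera): "mask" (400x640 bool, what is visible of it) and "box" ([left, top, right, bottom] in pixels, round what is visible of it).
The state is a dict: "time_s": time; "q": joint angles; "joint_vel": joint speeds; "joint_torque": joint torques, N m; "ee_pos": TCP position; "ee_rot": TCP orientation; "wrist_force": force on the tool from outside, world axes, zero at the start; "moment": the same for the moment, N m; "width": finger opening in m.
Only numpy, scipy, OpenCV 4.12 (cv2) and the standard library are available. Lean on these libraries where they do the work, as an engineer would, in place of code of your own. Each camera call takes 0.05 s, during which the arm holds its last target.

TASK

Pick up the narrower of the two pressure modules by its handle, set it on the dock's tray, and slide it gently nose first into the slot, past the light push of the sprung seal inside, until you feel the firm stop; how deep that lies cannot be seen. Leave the module released, flat and fully home in the slot. Leave the wide module and the little steel collar and plug on the bench where they are.

Things in the scene. Friction and masses are not known exactly. Their poses are not given: they have to be found in the camera images.
- module: The narrow module: a flat aluminium bar 150 long, 50 wide, 26 high, about 0.75 kg, lying flat with a black upright handle. Origin at the centre of its underside; +x points to the nose (the end that goes in), z up. Its nose starts pointing roughly to the robot's left (+y), as does the slot. Its mass is mostly at the rear, so it balances within 15 mm of the handle.
- module_nose (a point): Centre of the module's front face, 75 mm ahead (+x) of the module's origin and 13 above its underside.
- module_handle (a point): Grip point in the module's handle, a black block 20 (module x) by 28 (module y) that stands from 26 to 76 mm above the module's underside; the point lies at 60 mm, 41 behind (-x) the origin.
- wide_module: A similar module that does not fit the slot: 150 long, 70 wide, 26 high, with the same handle. To be left alone.
- dock: Fixed module dock. Origin at bench height below the centre of the slot's mouth; +x is the way into the slot, z up. A flat grey tray, 10 thick, 110 wide, runs 200 before the mouth (-x). The ivory housing with the slot runs 130 beyond the mouth (+x); it is 110 wide, its top 48 above the bench.
- slot_mouth (a point): Centre of the slot's mouth on the slot floor, 10 above the bench, level with the tray; axes as the dock (x = way in). The slot is 54 wide and 30 high. On the tray two guide rails, 18 high, narrow from 72 apart (110 before the mouth) to 54 apart at the mouth.
- seal (a joint): Compression (m) of the sprung seal hidden in the slot: 0 free, 0.004 on the firm stop. The nose meets it 56 to 81 mm inside the mouth (different every time); its spring rises to 2.5 N, then the rubber-backed stop gives 1 mm per 8 N, at most 4 mm. Sliding friction adds up to about 8 N and keeps the seal pressed after release. A push of 12 to 16 N at the handle is enough; over 20 N risks damage.
- plug: Bystander: a small steel plug, 30 across, 24 high, standing; origin centre of its underside.
- collar: Bystander: a dark steel collar, 40 across, 16 high, lying flat; origin centre of its underside.
There are look-alikes about, which are no part of the job. Leave any blue or turquoise look-alike of the module alone.

How it is judged:
On the way, in this order (a step that is already met when the one before it is completed fails the run):
1. the narrow module is lifted clear of the bench (z of module in the frame of dock above 0.025 m), for 0.1 s.
2. its nose has entered the slot, square and without touching the seal (x of module_nose in the frame of slot_mouth above 0.008 m and y of module_nose in the frame of slot_mouth between -0.004 and 0.004 m and angle between the x axis of module and the x axis of dock, either way round below 0.12 rad and value of joint seal below 0.001 m), for 0.1 s.
At the end, for the whole second after the job is handed in: The narrow module lies flat in the slot (nose at least 55 mm in, within 4 mm of the slot's centre line, square to 0.08 rad, tilted less than 0.06 rad), at rest, with the seal pressed at least 2.5 of its 4 mm, that is, within 1.5 mm of the firm stop (value of joint seal above 0.0025 m and x of module_nose in the frame of slot_mouth above 0.055 m and y of module_nose in the frame of slot_mouth between -0.004 and 0.004 m and angle between the x axis of module and the x axis of dock, either way round below 0.08 rad and angle between module's own z axis and vertical below 0.06 rad and linear speed of module below 0.01 m/s); the robot touches nothing.
It fails at once if the module bears on the dock with more than 40 N (its contacts with floor, walls, roof and seal added up) (contact force between module and dock above 40 N).
It fails at once if the fingers or arm bear on the dock with more than 20 N (contact force between any of the fingers, the arm and dock above 20 N).
It fails at once if the wide module is moved more than 15 mm (distance of wide_module from where it was at the start of the episode above 0.015 m).
It fails at once if the collar or the plug is moved more than 30 mm (distance of any of collar, plug from where it was at the start of the episode above 0.03 m).
It also fails if it takes over 45 s, if anything falls off the work surface, if the arm or the gripper's body presses on something with over 40 N, if the wrist force passes 120 N, or if a joint passes its speed limit or range.

## Working session

There is one attempt and no reset: what is moved stays moved. The work goes in short steps, Python scripts to look and compute and a shell command to move; the robot and the scene stay as the last step left them, time stands still between calls to the robot, and variables do not carry over. Pictures are saved under pics/ and viewed, and the job is handed in when it is done.

```bash
ls; mkdir -p pics
python3 - <<'E'
from rig import *
import cv2,numpy as np
s=get_state(); print({k:np.round(v,3).tolist() for k,v in s.items()}, pinch_z)
for n in("top","side"):
    im,d=read_camera(n); cv2.imwrite(f"pics/{n}0.png",im[:,:,::-1]); np.save(f"pics/{n}0d.npy",d); np.save(f"pics/{n}0.npy",im)
    p=camera_params(n); print(n,p["fx"],p["fy"],p["cx"],p["cy"]); print(np.round(p["camera_from_world"],3))
E
```

```text
pics
{'time_s': 0.0, 'q': [1.587, 0.502, -0.427, 1.551, 0.221, 1.138, -0.21], 'joint_vel': [-0.001, 0.0, 0.0, -0.002, -0.0, 0.001, 0.0], 'joint_torque': [-0.0, -56.953, -5.816, -28.095, 0.011, 0.012, -0.0], 'ee_pos': [0.159, -0.63, 0.204], 'ee_rot': [-3.116, -0.386, 0.0], 'wrist_force': [0.648, 0.271, -0.048], 'moment': [-0.011, 0.011, 0.05], 'width': 0.085} 0.0187
top 451.834153262501 451.834153262501 323.75586594377916 194.2663870400468
[[ 2.800e-02 -1.000e+00  4.000e-03 -1.290e-01]
 [-9.930e-01 -2.800e-02 -1.150e-01  4.970e-01]
 [ 1.160e-01 -1.000e-03 -9.930e-01  1.386e+00]
 [ 0.000e+00  0.000e+00  0.000e+00  1.000e+00]]
side 424.97515210572794 424.97515210572794 320.20087041494713 198.45734292861442
[[ 0.962 -0.271  0.016 -0.519]
 [-0.195 -0.731 -0.654  0.059]
 [ 0.19   0.627 -0.756  1.184]
 [ 0.     0.     0.     1.   ]]
```

View pics/top0.png

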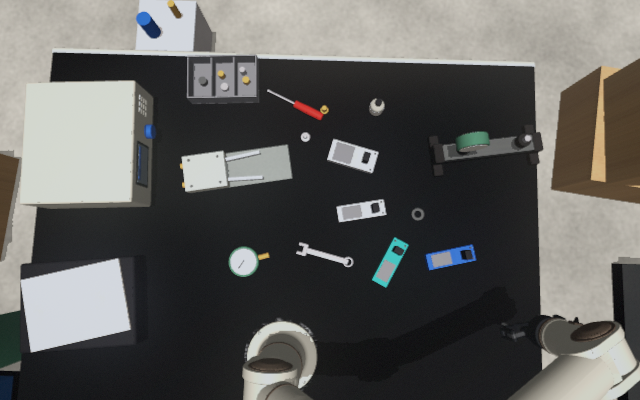

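View pics/side0.png

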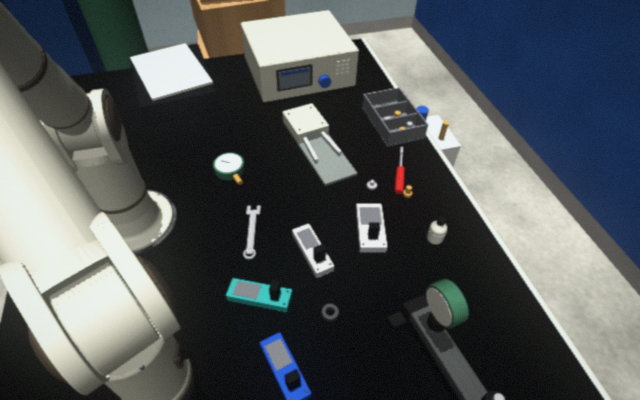

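Candidates in the top picture: light narrow module (361,210), light wide module (353,155), turquoise (390,262) and blue (451,257) look-alikes. The description picks (361,210), with its handle at the right, nose to +y. The dock is at (235,168), its tray to the right of the housing. Next I'll measure and check the choice in a crop.

```bash
cat > h.py <<'E'
from rig import *
import cv2,numpy as np
def unproj(cam,us,vs,ds,p=None):
    p=p or camera_params(cam)
    c=np.stack([(us-p["cx"])/p["fx"]*ds,(vs-p["cy"])/p["fy"]*ds,ds,np.ones_like(ds)])
    return (np.linalg.inv(p["camera_from_world"])@c)[:3].T
def cloud(cam,d,mask):
    v,u=np.nonzero(mask&(d>0)); return unproj(cam,u.astype(float),v.astype(float),d[v,u].astype(float)),u,v
def rect(P):
    (c,s,a)=cv2.minAreaRect((P[:,:2]*1000).astype(np.float32))
    return np.round(c,1),np.round(s,1),a
E
python3 - <<'E'
from h import *
for cam in("top","side"):
    im,d=read_camera(cam)
    np.save(f"pics/{cam}1d.npy",d)
    for t in("module","wide_module","dock","plug","collar"):
        for r in cut_out(t,cam)[:4]:
            P,u,v=cloud(cam,d,r["mask"])
            print(cam,t,round(r["p"],2),r["box"],"n",len(P),"med",np.round(np.median(P,0),3),"zr",np.round(np.percentile(P[:,2],[2,50,98]),3))
            if r["p"]>.3:
                for lo,hi in((.015,.04),(.055,.1),(.004,.016),(.04,.056)):
                    Q=P[(P[:,2]>lo)&(P[:,2]<hi)]
                    if len(Q)>15: print("   ",lo,hi,len(Q),rect(Q))
im=np.load("pics/top0.npy")
c=cv2.resize(im[130:290,170:490],None,fx=2.5,fy=2.5,interpolation=cv2.INTER_CUBIC)
cv2.imwrite("pics/crop0.png",c[:,:,::-1])
E
```

```text
top module 0.91 [427.5, 243.2, 477.7, 270.4] n 876 med [ 0.316 -0.507  0.026] zr [-0.003  0.026  0.077]
    0.015 0.04 702 (array([ 316.1, -512. ]), array([ 49.9, 151.6]), 13.32029914855957)
    0.055 0.1 81 (array([ 325. , -551.5]), array([28.4, 20.3]), 16.277244567871094)
    0.004 0.016 26 (array([ 313., -507.]), array([ 53.7, 139.7]), 13.310779571533203)
    0.04 0.056 17 (array([ 325.7, -543.1]), array([ 9.7, 27.8]), 86.9970474243164)
top module 0.87 [339.6, 200.7, 385.0, 223.5] n 757 med [ 0.452 -0.233  0.026] zr [0.019 0.026 0.076]
    0.015 0.04 671 (array([ 453.1, -232.1]), array([ 50.1, 149.9]), 10.43446159362793)
    0.055 0.1 73 (array([ 460.3, -272.4]), array([27.4, 21.7]), 10.124433517456055)
top module 0.86 [369.9, 234.2, 409.6, 287.1] n 831 med [ 0.296 -0.323  0.026] zr [0.008 0.026 0.078]
    0.015 0.04 718 (array([ 296.2, -324.8]), array([ 50.9, 149.6]), 62.9541015625)
    0.055 0.1 73 (array([ 332.1, -343.2]), array([28.8, 20.1]), 59.355445861816406)
    0.004 0.016 25 (array([ 292.2, -325.1]), array([ 54.8, 140.8]), 62.48516082763672)
top wide_module 0.88 [332.3, 
[... 2593 characters left out ...]
 43 (array([ 609.5, -249.6]), array([14.3, 31.4]), 46.28581237792969)
side dock 0.57 [282.8, 104.8, 354.4, 186.4] n 2932 med [0.574 0.16  0.011] zr [-0.001  0.011  0.049]
    0.015 0.04 416 (array([566. , 197.1]), array([116.1, 245. ]), 7.286617755889893)
    0.004 0.016 1505 (array([576. , 159.5]), array([112.7, 338.1]), 10.185338020324707)
    0.04 0.056 865 (array([559.8, 256.7]), array([113.2, 135.4]), 9.966374397277832)
side collar 0.76 [321.6, 304.7, 338.1, 320.2] n 193 med [ 0.446 -0.416  0.014] zr [0.001 0.014 0.019]
    0.015 0.04 84 (array([ 446.8, -414.7]), array([35. , 36.1]), 27.613035202026367)
    0.004 0.016 127 (array([ 447., -415.]), array([39.6, 36. ]), 22.105451583862305)
```

View pics/crop0.png

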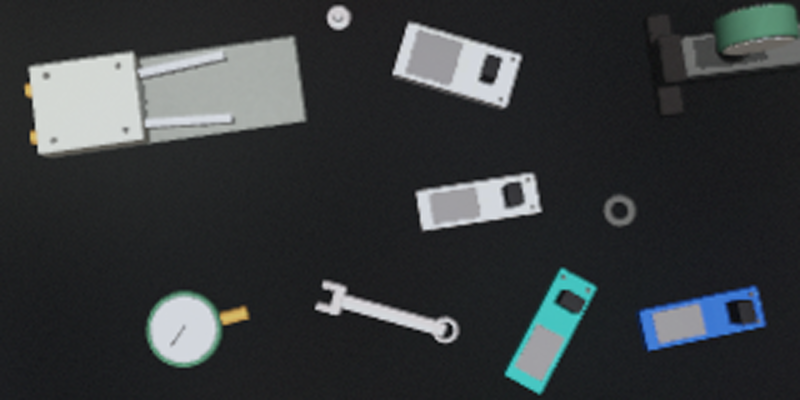

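The crop confirms the choice. The plain aluminium bar at (361,210) measures 50 x 150 and the other light one, at (353,155), measures 70 wide. The turquoise and blue ones are look-alikes. The module's handle is at about (460,-274) mm with heading 100.4°, and the dock's axis is about 100.1°. I'll move above the handle and turn the jaws across the module.

```bash
python3 -m jog '[3.7,4.4,0,0,0,0.16,8.5, 3.7,4.4,0,0,0,0.16,8.5, 3.7,4.4,0,0,0,0.16,8.5, 3.7,4.4,0,0,0,0.16,8.5, 3.7,4.4,0,0,0,0.16,8.5, 3.7,4.4,0,0,0,0.16,8.5, 3.7,4.4,0,0,0,0.16,8.5, 3.7,4.4,0,0,0,0.16,8.5]'
python3 - <<'E'
from h import *
s=get_state(); print(s["ee_pos"],np.round(s["q"],2))
from scipy.spatial.transform import Rotation as R
M=R.from_rotvec(s["ee_rot"]).as_matrix(); print(np.round(M,3), np.degrees(np.arctan2(M[1,1],M[0,1])))
E
```

```text
time_s: 1.7
ee_pos: [0.4559, -0.2772, 0.2054]
ee_rot: [2.264, 2.177, -0.0]
wrist_force: [0.5, 0.1, -0.9]
width: 0.0844
[ 0.45589521 -0.2771848   0.20535907] [ 1.19  0.38 -0.86  1.83  0.32  1.08  0.17]
[[ 0.039  0.999  0.001]
 [ 0.999 -0.039 -0.001]
 [-0.001  0.001 -1.   ]] -2.2506675027322363
```

```bash
python3 -m jog '[0.2,0.1,0,0,0,0.11,8.5, 0.2,0.2,0,0,0,0.11,8.5, 0,0,0,0,0,0,8.5]'
python3 - <<'E'
from h import *
s=get_state(); p=camera_params("wrist"); im,d=read_camera("wrist")
print(s["ee_pos"],s["ee_rot"],p["fx"],p["cx"],p["cy"]); print(np.round(p["camera_from_world"],3))
cv2.imwrite("pics/w1.png",im[:,:,::-1])
f=p["fx"]
def wun(u,v,d):
    dx,dy=u-p["cx"],v-p["cy"]; r=np.hypot(dx,dy)+1e-9; th=r/f
    t=np.tan(th); c=np.stack([dx/r*t*d,dy/r*t*d,d,np.ones_like(d)])
    return (np.linalg.inv(p["camera_from_world"])@c)[:3].T
for r in cut_out("module","wrist")[:3]:
    v,u=np.nonzero(r["mask"]&(d>0)); P=wun(u.astype(float),v.astype(float),d[v,u].astype(float))
    print(r["p"],r["box"],np.round(np.percentile(P[:,2],[2,50,98]),3))
    for lo,hi in((.015,.035),(.065,.09)):
        Q=P[(P[:,2]>lo)&(P[:,2]<hi)]
        if len(Q)>15: print(lo,len(Q),rect(Q),np.round((np.percentile(Q[:,:2],1,axis=0)+np.percentile(Q[:,:2],99,axis=0))/2,4))
E
```

```text
time_s: 2.08
ee_pos: [0.4591, -0.275, 0.205]
ee_rot: [2.018, 2.408, 0.001]
wrist_force: [-0.3, -0.4, -0.5]
width: 0.0855
[ 0.45911349 -0.27501729  0.20498467] [2.01790919e+00 2.40768828e+00 5.76831419e-04] 309.70691628693146 314.7286102382995 199.12330004016817
[[ 0.985  0.175 -0.    -0.403]
 [ 0.166 -0.936  0.311 -0.374]
 [ 0.054 -0.307 -0.95   0.271]
 [ 0.     0.     0.     1.   ]]
0.65 [294.8, 66.8, 341.3, 200.5] [0.023 0.027 0.077]
0.015 4900 (array([ 453. , -231.2]), array([ 50.1, 148.7]), 10.806321144104004) [ 0.4526 -0.2308]
0.065 597 (array([ 460.2, -271.4]), array([27.2, 20.2]), 10.506196022033691) [ 0.4601 -0.2711]
0.64 [132.0, 137.2, 239.1, 236.7] [0.006 0.027 0.077]
0.015 3804 (array([ 296. , -323.5]), array([ 51.7, 148.8]), 62.95170974731445) [ 0.2975 -0.3218]
0.065 441 (array([ 332.6, -342.1]), array([28. , 21.1]), 62.50091552734375) [ 0.3342 -0.3414]
0.58 [166.5, 257.2, 202.2, 295.4] [0.003 0.026 0.028]
0.015 548 (array([ 292. , -452.2]), array([65.8, 35.4]), 58.71278381347656) [ 0.2997 -0.459 ]
```

View pics/w1.png

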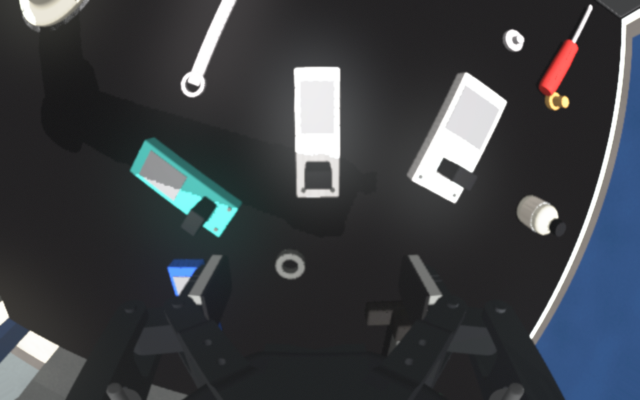

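The wrist picture shows the module centred between the jaws, handle at (318,177), at the right heading. I'll descend and grip.

```bash
python3 -m jog '[0.1,0.2,-4,0,0,0,8.5, 0,0,-4,0,0,0,8.5, 0,0,-4,0,0,0,8.5, 0,0,-3,0,0,0,8.5, 0,0,-1.5,0,0,0,8.5, 0,0,0,0,0,0,8.5]' 60
python3 -m jog '[0,0,0,0,0,0,2, 0,0,0,0,0,0,2, 0,0,0,0,0,0,2, 0,0,0,0,0,0,2, 0,0,0,0,0,0,2, 0,0,0,0,0,0,2]' 60
```

```text
time_s: 2.92
ee_pos: [0.4593, -0.2732, 0.0394]
ee_rot: [-2.018, -2.406, 0.0]
wrist_force: [0.2, -0.0, 0.2]
width: 0.0846
time_s: 3.68
ee_pos: [0.461, -0.2737, 0.0409]
ee_rot: [2.016, 2.407, 0.001]
wrist_force: [1.4, 0.4, 6.0]
width: 0.026
```

```bash
python3 -m jog '[0,0,1,0,0,0,2, 0,0,2,0,0,0,2, 0,0,3,0,0,0,2, 0,0,2,0,0,0,2, 0,0,0,0,0,0,2]' 70
python3 - <<'E'
from h import *
for cam in("top","side"):
    im,d=read_camera(cam); cv2.imwrite(f"pics/{cam}2.png",im[100:300,150:450][:,:,::-1])
    for r in cut_out("module",cam)[:4]:
        P,u,v=cloud(cam,d,r["mask"])
        if abs(np.median(P[:,1])+.24)<.05: 
            Q=P[(P[:,2]>.09)&(P[:,2]<.12)]; print(cam,r["p"],np.round(np.percentile(P[:,2],[2,50,98]),3),rect(Q))
            A=np.c_[Q[:,:2],np.ones(len(Q))]; print(np.round(np.linalg.lstsq(A,Q[:,2],rcond=None)[0],4))
E
```

```text
time_s: 4.3
ee_pos: [0.4609, -0.2741, 0.1218]
ee_rot: [2.016, 2.405, 0.0]
wrist_force: [0.4, -1.0, -7.2]
width: 0.0256
top 0.77 [0.    0.106 0.113] (array([ 449.2, -211.8]), array([ 49.9, 107.2]), 10.225198745727539)
[ 0.0148 -0.0021  0.0992]
side 0.64 [0.084 0.104 0.155] (array([ 451.3, -246.5]), array([ 49.1, 129.2]), 10.371466636657715)
[0.0675 0.0185 0.0776]
```

View pics/side2.png

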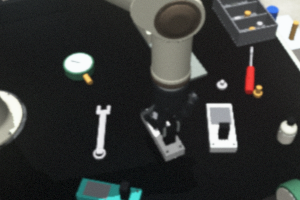

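Lifted, level, with -7.2 N at the wrist as expected. The side picture shows the module hanging level, with nothing else moved. Next I'll refine the dock axis from the first pictures.

Run:
```python
from h import *
th=np.radians(10.1); u=np.array([-np.sin(th),np.cos(th)]); n=np.array([-np.cos(th),-np.sin(th)]) # y_dock = left of x
o=np.array([.5714,.194])
for cam in("top","side"):
    d=np.load(f"pics/{cam}0d.npy"); m=np.ones_like(d,bool)
    P,uu,vv=cloud(cam,d,m)
    a=(P[:,:2]-o)@u; b=(P[:,:2]-o)@n; z=P[:,2]
    near=(a>-.22)&(a<.15)&(abs(b)<.08)
    P,a,b,z=P[near],a[near],b[near],z[near]
    H=z>.044
    print(cam,"house n",H.sum(),"x",np.round(np.percentile(a[H],[1,99])*1000,1))
    # edges of housing per slice, left & right -> line fit
    def edges(sel,lo,hi,st):
        xs,mid,w=[],[],[]
        for t in np.arange(lo,hi,st):
            k=sel&(a>=t)&(a<t+st)
            if k.sum()>5: xs.append(t+st/2); mid.append((b[k].min()+b[k].max())/2); w.append(b[k].max()-b[k].min())
        c=np.polyfit(xs,mid,1); print("  slope",round(c[0],4),"mid at 0 mm",round(c[1]*1000,2),"mean mid",round(np.mean(mid)*1000,2),"w",np.round(np.mean(w)*1000,1))
    edges(H,.01,.12,.005)
    T=(z>.006)&(z<.035); edges(T,-.19,-.01,.005)
    # front edge of housing: min a per b-slice
    fe=[a[H&(abs(b-t)<.003)].min() for t in np.arange(-.05,.051,.006) if (H&(abs(b-t)<.003)).sum()>3]
    print("  front edge mm",np.round(np.array(fe)*1000,1))
    Rl=(z>.022)&(z<.035)&(a<-.005)&(a>-.115)
    for s in(-1,1):
        k=Rl&(b*s>0); 
        if k.sum()>10: print("  rail",s,k.sum(),np.round(np.polyfit(a[k],b[k]*1000,1),2))
im=np.load("pics/side0.npy"); cv2.imwrite("pics/dock.png",cv2.resize(im[90:200,260:380],None,fx=5,fy=5,interpolation=cv2.INTER_CUBIC)[:,:,::-1])
```

```text
top house n 1313 x [  1.9 129.8]
  slope -0.0048 mid at 0 mm -0.26 mean mid -0.57 w 107.7
  slope 0.0172 mid at 0 mm 0.26 mean mid -1.46 w 112.8
  front edge mm [2.4 0.7 1.  2.  3.1 3.  1.  1.6 1.9 2.8 1.  2.2 2.1 0.7 0.5 1.2 5.1]
  rail -1 113 [ 77.31 -32.35]
  rail 1 108 [-87.98  31.58]
side house n 689 x [ -1.  128.1]
  slope 0.0006 mid at 0 mm 1.25 mean mid 1.29 w 104.6
  slope 0.0267 mid at 0 mm 6.47 mean mid 3.8 w 104.2
  front edge mm [ 0.1 -1.3 -0.1 -1.4  0.2 -0.2  0.5  3.3 -1.9 -0.4 -3.9  0.6  1.4  0.6
 -1.6 -0.9 -1. ]
  rail -1 86 [ 72.85 -30.25]
  rail 1 84 [-83.58  33.69]
```

View pics/dock.png

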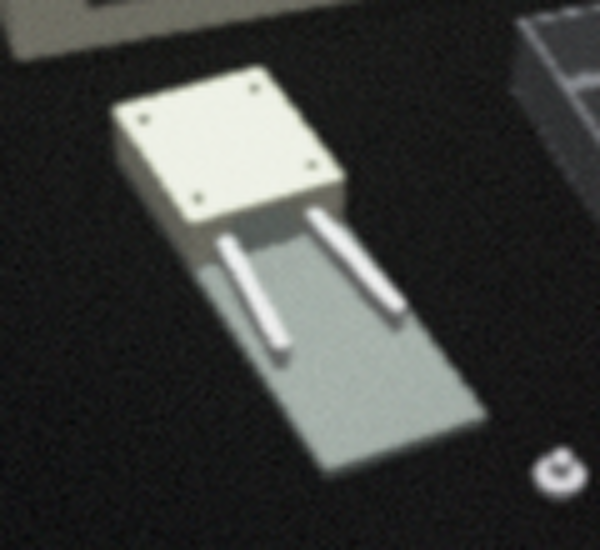

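The dock mouth, in robot coordinates, is about (571.8, 195) mm with its axis 9.9° off +y. Top and side views agree within 1 mm once each is referred to the handle. I'll carry the module over the tray so its nose is about 70 mm before the mouth.

```bash
python3 -m jog '[1,2,0,0,0,0,2, 2,4,0,0,0,0,2, 2.2,4.4,0,0,0,0,2, 2.2,4.4,0,0,0,0,2, 2.2,4.4,0,0,0,0,2, 2.2,4.4,0,0,0,0,2, 1.7,3.4,0,0,0,0,2, 0.8,1.6,0,0,0,0,2]'
python3 -m jog '[0,0,0,0,0,0,2, 0,0,0,0,0,0,2]'
python3 - <<'E'
from h import *
for cam in("top","side"):
    im,d=read_camera(cam); np.save(f"pics/{cam}3d.npy",d); np.save(f"pics/{cam}3.npy",im)
    cv2.imwrite(f"pics/{cam}3.png",cv2.resize(im[80:230,150:400],None,fx=3,fy=3)[:,:,::-1])
    for r in cut_out("module",cam)[:4]:
        P,u,v=cloud(cam,d,r["mask"])
        print(cam,r["p"],r["box"],np.round(np.median(P,0),3))
        if abs(np.median(P[:,1])-.05)<.08: 
            Q=P[(P[:,2]>.09)&(P[:,2]<.12)]; print(np.round(np.percentile(P[:,2],[2,50,98]),3),rect(Q))
s=get_state();print(s["ee_pos"],s["ee_rot"],s["time_s"])
E
```

```text
time_s: 5.5
ee_pos: [0.6027, 0.0163, 0.1189]
ee_rot: [-2.011, -2.41, -0.001]
wrist_force: [-0.5, -0.3, -7.5]
width: 0.0261
time_s: 5.75
ee_pos: [0.6019, 0.0103, 0.119]
ee_rot: [-2.02, -2.406, 0.004]
wrist_force: [-0.4, -0.0, -6.0]
width: 0.0258
top 0.97 [374.8, 236.1, 406.7, 278.2] [ 0.312 -0.331  0.026]
top 0.61 [426.1, 243.6, 476.0, 270.0] [ 0.316 -0.504  0.026]
top 0.55 [245.4, 154.6, 265.2, 174.5] [0.582 0.097 0.103]
[0.084 0.103 0.11 ] (array([586.3,  95. ]), array([51.3, 59.7]), 9.84746265411377)
side 0.92 [228.9, 280.3, 291.4, 312.7] [ 0.297 -0.337  0.026]
side 0.84 [258.4, 333.6, 310.9, 400.0] [ 0.315 -0.519  0.026]
side 0.72 [317.5, 129.6, 354.5, 166.6] [0.587 0.006 0.103]
[0.079 0.103 0.153] (array([592.5,  47.5]), array([ 51.3, 152.1]), 10.727083206176758)
[0.60248181 0.01077399 0.11973404] [ 2.02031190e+00  2.40557064e+00 -1.54721599e-03] 5.95
```

View pics/top3.png

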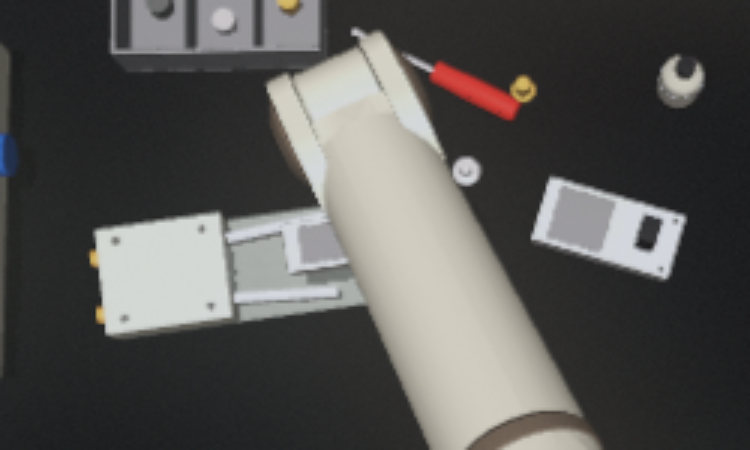

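View pics/side3.png

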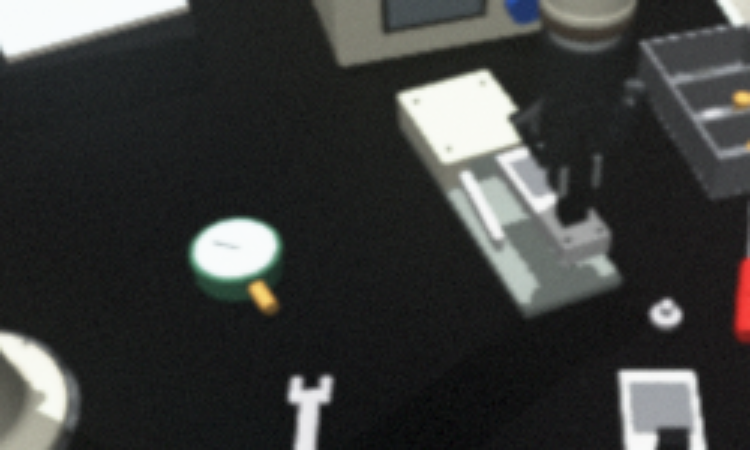

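Held against the dock in both views, the module sits about 2.7 mm off-axis toward -x, with its nose about 72 mm before the mouth. In the top view (crop) the nose edge is at about (285,247), between the rails. I'll correct that while lowering.

```bash
python3 -m jog '[0.25,0.05,-2.5,0,0,0,2, 0,0,-2.5,0,0,0,2, 0,0,-1.2,0,0,0,2, 0,0,0,0,0,0,2, 0,0,0,0,0,0,2]'
python3 -m jog '[0,0,-0.2,0,0,0,2, 0,0,-0.2,0,0,0,2, 0,0,0,0,0,0,2]'
```

```text
time_s: 6.58
ee_pos: [0.606, 0.0136, 0.0585]
ee_rot: [2.017, 2.408, 0.002]
wrist_force: [0.4, 0.6, -5.5]
width: 0.0254
time_s: 6.95
ee_pos: [0.6053, 0.0131, 0.054]
ee_rot: [2.018, 2.408, -0.0]
wrist_force: [0.7, 0.2, -6.4]
width: 0.0261
```

```bash
python3 -m jog '[0,0,-0.1,0,0,0,2, 0,0,-0.1,0,0,0,2, 0,0,0,0,0,0,2]'
python3 -m jog '[0,0,-0.1,0,0,0,2, 0,0,0,0,0,0,2]'
python3 - <<'E'
from h import *
th=np.radians(9.9); u=np.array([-np.sin(th),np.cos(th)]); n=np.array([-np.cos(th),-np.sin(th)])
o=np.array([.5714,.194])
for cam in("top","side"):
    im,d=read_camera(cam)
    if cam=="top": cv2.imwrite(f"pics/{cam}4.png",cv2.resize(im[100:220,150:350],None,fx=4,fy=4)[:,:,::-1])
    P,_,_=cloud(cam,d,np.ones_like(d,bool)); a=(P[:,:2]-o)@u; b=(P[:,:2]-o)@n; z=P[:,2]
    k=(a>-.23)&(a<-.01)&(abs(b)<.06)&(z>.031)&(z<.045)
    print(cam,k.sum(),"nose a",np.percentile(a[k],99.5),"rect(a,b) ",cv2.minAreaRect((np.c_[a,b][k]*1000).astype(np.float32)))
    R=(a>-.105)&(a<-.005)&(abs(b)<.05)&(z>.022)&(z<.0305)
    for s in(-1,1):
        q=R&(b*s>.0275); print(" rail",s,q.sum(), np.round(np.polyfit(a[q],b[q]*1000,1),2) if q.sum()>10 else "")
    xs=[];mid=[]
    for t in np.arange(-.2,-.02,.006):
        q=k&(a>=t)&(a<t+.006)
        if q.sum()>4 and np.ptp(b[q])>.044: xs.append(t);mid.append((b[q].min()+b[q].max())/2*1000)
    print(" mod mid",np.round(mid,1), np.polyfit(xs,mid,1) if len(xs)>2 else "")
s=get_state();print(s["ee_pos"],s["wrist_force"])
E
```

```text
time_s: 7.32
ee_pos: [0.6052, 0.0132, 0.0518]
ee_rot: [-2.017, -2.408, 0.0]
wrist_force: [-0.6, 0.4, -6.7]
width: 0.0254
time_s: 7.58
ee_pos: [0.6055, 0.0132, 0.0512]
ee_rot: [2.017, 2.408, 0.0]
wrist_force: [-0.2, -0.4, -3.2]
width: 0.0257
top 325 nose a -0.01856811990418513 rect(a,b)  ((-77.85006713867188, -1.06414794921875), (87.22086334228516, 122.09236907958984), 86.56100463867188)
 rail -1 90 [ 79.61 -32.28]
 rail 1 95 [-85.24  31.82]
 mod mid [-1.4 -0.7  2.6  0.4 -8.  -1.3 -1.8 -0.8 -9.1] [-116.8361658   -13.69337706]
side 362 nose a -0.06988098874004918 rect(a,b)  ((-145.40419006347656, 1.2005882263183594), (151.89283752441406, 50.53706741333008), 1.1659224033355713)
 rail -1 24 [ 63.53 -31.22]
 rail 1 75 [-83.69  33.36]
 mod mid [-0.4  0.1 -0.2  0.6  3.1  0.5  1.3  2. ] [15.40144025  2.993759  ]
[0.60554932 0.01318004 0.0511544 ] [-0.20899113 -0.10932404 -3.68631074]
```

View pics/top4.png

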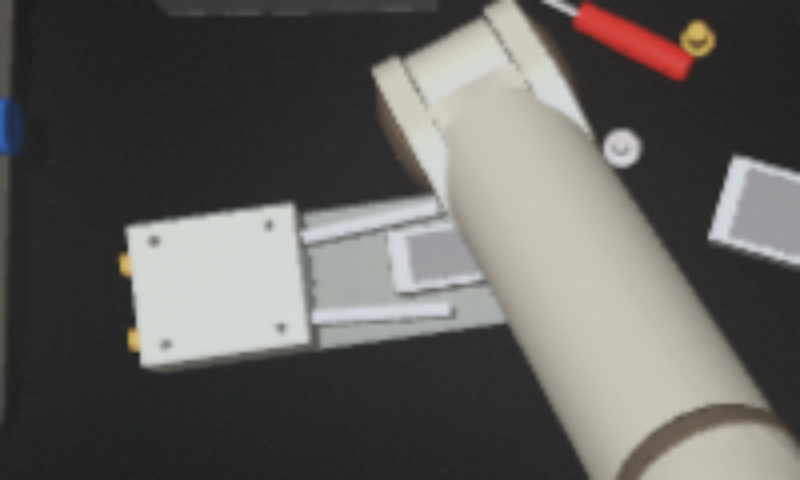

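The module is touching the tray, with about half its weight carried. Side view puts it about 1 mm left of the axis and top view about 1 mm right, so it is centred within error. I'll advance gently and watch the lateral force.

```bash
python3 -m jog '[-0.09,0.5,0,0,0,0,2, -0.17,1,0,0,0,0,2, -0.17,1,0,0,0,0,2, -0.17,1,0,0,0,0,2, -0.09,0.5,0,0,0,0,2]'
python3 -m jog '[0,0,-0.05,0,0,0,2, 0,0,0,0,0,0,2]'
python3 - <<'E'
from h import *
s=get_state();print(s["ee_pos"],s["wrist_force"],s["moment"])
im,d=read_camera("top"); im2,d2=read_camera("side")
cv2.imwrite("pics/t5.png",cv2.resize(im[130:200,200:300],None,fx=8,fy=8,interpolation=cv2.INTER_CUBIC)[:,:,::-1])
cv2.imwrite("pics/s5.png",cv2.resize(im2[100:190,280:380],None,fx=6,fy=6,interpolation=cv2.INTER_CUBIC)[:,:,::-1])
E
```

```text
time_s: 8.3
ee_pos: [0.5983, 0.0546, 0.0511]
ee_rot: [2.016, 2.41, 0.001]
wrist_force: [1.0, -4.1, -0.2]
width: 0.0254
time_s: 8.55
ee_pos: [0.5985, 0.055, 0.051]
ee_rot: [-2.016, -2.408, -0.003]
wrist_force: [-2.0, 2.3, 2.9]
width: 0.0257
[0.59848838 0.05498688 0.05098747] [-1.98850198  2.32830284  2.89437129] [ 0.47462631  0.54212143 -0.01448276]
```

View pics/t5.png

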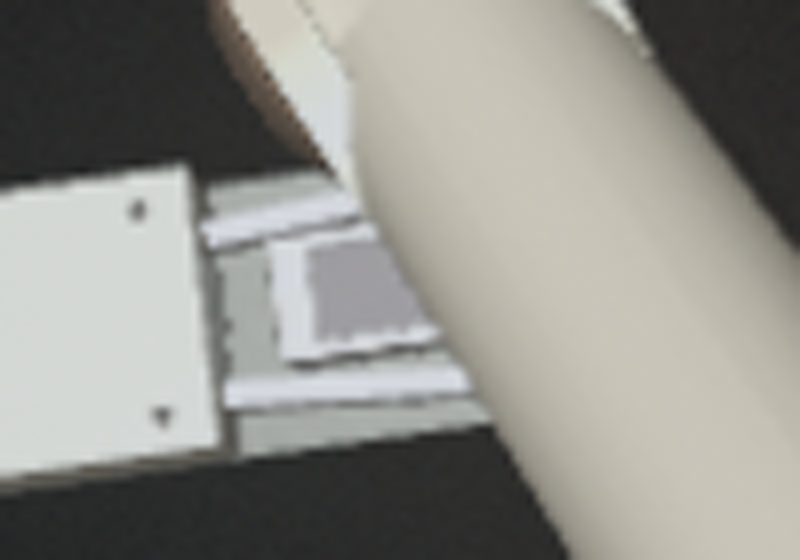

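View pics/s5.png

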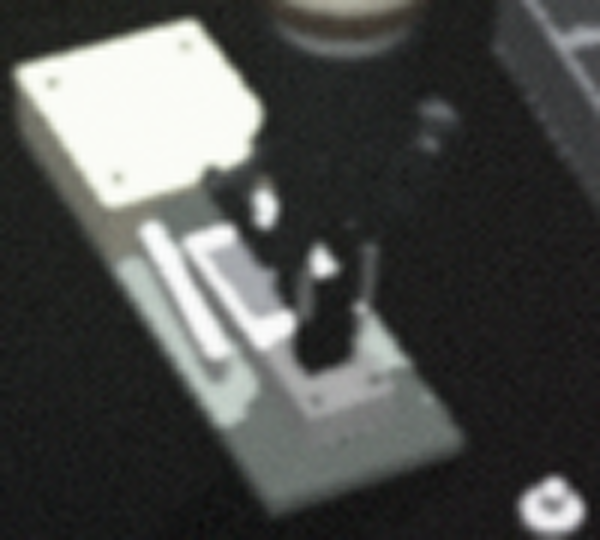

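Both views show the nose between the rails about 27 mm before the mouth, centred within roughly 1 mm. The floor load is about 10 N, so I'll ease it a little and go on slowly.

```bash
python3 -m jog '[-0.09,0.5,0.04,0,0,0,2, -0.09,0.5,0,0,0,0,2, -0.09,0.5,0,0,0,0,2, 0,0,0,0,0,0,2]'
python3 -m jog '[-0.09,0.5,0,0,0,0,2, -0.09,0.5,0,0,0,0,2, 0,0,0,0,0,0,2]'
python3 -m jog '[-0.09,0.5,0,0,0,0,2, -0.09,0.5,0,0,0,0,2, 0,0,0,0,0,0,2]'
```

```text
time_s: 9.15
ee_pos: [0.597, 0.0653, 0.0511]
ee_rot: [2.018, 2.403, -0.002]
wrist_force: [0.8, -5.9, 3.7]
width: 0.0255
time_s: 9.52
ee_pos: [0.5951, 0.0757, 0.0511]
ee_rot: [2.018, 2.404, -0.002]
wrist_force: [0.9, -4.5, 3.7]
width: 0.026
time_s: 9.9
ee_pos: [0.5932, 0.086, 0.0511]
ee_rot: [2.018, 2.404, -0.002]
wrist_force: [2.0, -4.4, 4.7]
width: 0.0258
```

```bash
python3 -m jog '[0,0,0.05,0,0,0,2, 0,0,0,0,0,0,2]'
python3 - <<'E'
from h import *
s=get_state();print(s["ee_pos"],s["wrist_force"],s["moment"])
im,d=read_camera("top"); im2,d2=read_camera("side")
a=cv2.resize(im[130:200,200:300],None,fx=7,fy=7,interpolation=cv2.INTER_CUBIC)
cv2.imwrite("pics/t6.png",a[:,:,::-1])
cv2.imwrite("pics/s6.png",cv2.resize(im2[100:190,280:380],None,fx=6,fy=6,interpolation=cv2.INTER_CUBIC)[:,:,::-1])
E
```

```text
time_s: 10.15
ee_pos: [0.5926, 0.087, 0.0511]
ee_rot: [2.018, 2.406, -0.001]
wrist_force: [1.9, -3.6, 0.4]
width: 0.0255
[0.59255594 0.08697088 0.05112191] [ 1.91799181 -3.61459082  0.4492763 ] [-0.92657124 -0.35699921 -0.00886769]
```

View pics/t6.png

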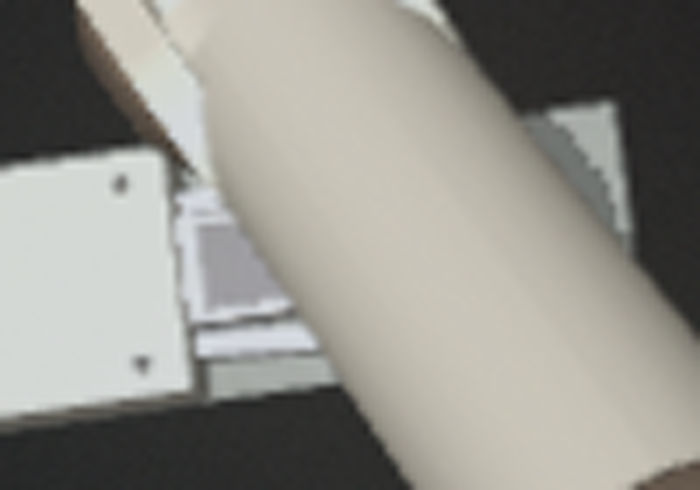

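View pics/s6.png

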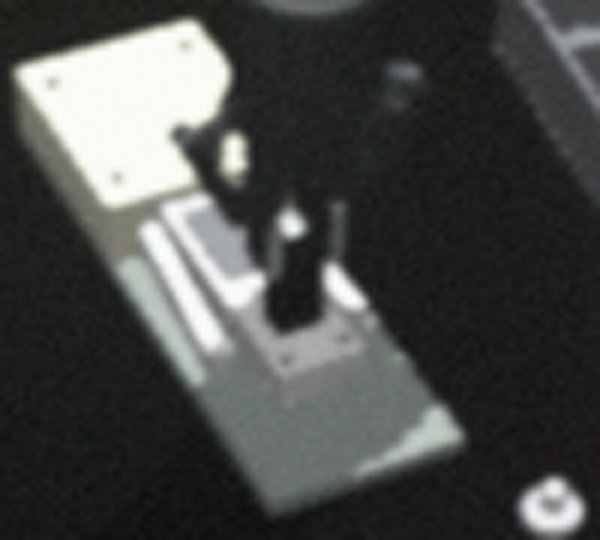

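The nose is at the mouth and between both rails in both pictures, with small forces. I'll push on into the slot.

```bash
python3 -m jog '[-0.07,0.4,0.02,0,0,0,2, -0.07,0.4,0,0,0,0,2, 0,0,0,0,0,0,2]'
python3 -m jog '[-0.07,0.4,0,0,0,0,2, -0.07,0.4,0,0,0,0,2, 0,0,0,0,0,0,2]'
python3 -m jog '[-0.07,0.4,0,0,0,0,2, -0.07,0.4,0,0,0,0,2, 0,0,0,0,0,0,2]'
```

```text
time_s: 10.62
ee_pos: [0.5897, 0.0978, 0.0511]
ee_rot: [-2.015, -2.408, -0.0]
wrist_force: [-0.3, -1.3, -2.2]
width: 0.0255
time_s: 11.0
ee_pos: [0.5885, 0.1058, 0.0512]
ee_rot: [-2.015, -2.408, -0.001]
wrist_force: [-0.2, 0.2, -5.0]
width: 0.0256
time_s: 11.38
ee_pos: [0.5874, 0.1133, 0.0513]
ee_rot: [-2.016, -2.409, -0.001]
wrist_force: [0.3, -0.3, -6.6]
width: 0.0254
```

```bash
python3 -m jog '[-0.07,0.4,0,0,0,0,2, -0.07,0.4,0,0,0,0,2, 0,0,0,0,0,0,2]'
python3 -m jog '[-0.07,0.4,-0.02,0,0,0,2, -0.07,0.4,0,0,0,0,2, 0,0,0,0,0,0,2]'
python3 -m jog '[-0.035,0.2,0,0,0,0,2, -0.035,0.2,0,0,0,0,2, 0,0,0,0,0,0,2]'
```

```text
time_s: 11.75
ee_pos: [0.5863, 0.1211, 0.0516]
ee_rot: [-2.016, -2.409, -0.001]
wrist_force: [-0.1, -0.7, -6.0]
width: 0.0255
time_s: 12.12
ee_pos: [0.585, 0.1291, 0.0514]
ee_rot: [-2.016, -2.409, -0.001]
wrist_force: [-0.7, 1.0, -6.4]
width: 0.0255
time_s: 12.5
ee_pos: [0.5844, 0.1326, 0.0514]
ee_rot: [-2.017, -2.408, -0.001]
wrist_force: [-0.6, -0.1, -6.3]
width: 0.0258
```

```bash
for i in 1; do python3 -m jog '[-0.035,0.2,0,0,0,0,2, -0.035,0.2,0,0,0,0,2, 0,0,0,0,0,0,2]'; done
python3 -m jog '[-0.035,0.2,0,0,0,0,2, -0.035,0.2,0,0,0,0,2, 0,0,0,0,0,0,2]'
```

```text
time_s: 12.88
ee_pos: [0.5837, 0.1367, 0.0514]
ee_rot: [-2.017, -2.408, -0.001]
wrist_force: [0.0, 0.5, -7.0]
width: 0.0259
time_s: 13.25
ee_pos: [0.5829, 0.1407, 0.0513]
ee_rot: [-2.017, -2.408, -0.001]
wrist_force: [0.3, 0.2, -6.3]
width: 0.0256
```

```bash
python3 -m jog '[-0.035,0.2,0,0,0,0,2, 0,0,0,0,0,0,2]'; python3 -m jog '[-0.035,0.2,0,0,0,0,2, 0,0,0,0,0,0,2]'
```

```text
time_s: 13.5
ee_pos: [0.5826, 0.1425, 0.0513]
ee_rot: [-2.017, -2.408, -0.0]
wrist_force: [0.2, -0.5, -5.7]
width: 0.0258
time_s: 13.75
ee_pos: [0.5823, 0.1446, 0.0513]
ee_rot: [-2.017, -2.408, -0.0]
wrist_force: [0.2, 0.1, -5.6]
width: 0.0263
```

```bash
python3 -m jog '[-0.035,0.2,0,0,0,0,2, 0,0,0,0,0,0,2]'; python3 -m jog '[-0.035,0.2,0,0,0,0,2, 0,0,0,0,0,0,2]';python3 -m jog '[-0.035,0.2,0,0,0,0,2, 0,0,0,0,0,0,2]'
```

```text
time_s: 14.0
ee_pos: [0.5819, 0.1466, 0.0513]
ee_rot: [-2.017, -2.408, -0.0]
wrist_force: [-0.3, -0.1, -6.5]
width: 0.0257
time_s: 14.25
ee_pos: [0.5815, 0.1486, 0.0513]
ee_rot: [-2.017, -2.408, -0.0]
wrist_force: [0.4, 0.5, -5.4]
width: 0.0256
time_s: 14.5
ee_pos: [0.5812, 0.1506, 0.0513]
ee_rot: [-2.017, -2.408, -0.001]
wrist_force: [0.1, 0.5, -7.0]
width: 0.0253
```

```bash
python3 -m jog '[-0.035,0.2,0,0,0,0,2, 0,0,0,0,0,0,2]'; python3 -m jog '[-0.035,0.2,0,0,0,0,2, 0,0,0,0,0,0,2]';python3 -m jog '[-0.035,0.2,0,0,0,0,2, 0,0,0,0,0,0,2]'
```

```text
time_s: 14.75
ee_pos: [0.5809, 0.1526, 0.0513]
ee_rot: [-2.017, -2.408, -0.0]
wrist_force: [-0.2, 0.3, -6.4]
width: 0.0265
time_s: 15.0
ee_pos: [0.5805, 0.1546, 0.0513]
ee_rot: [-2.017, -2.408, -0.001]
wrist_force: [0.2, -0.2, -7.0]
width: 0.0255
time_s: 15.25
ee_pos: [0.5802, 0.1566, 0.0513]
ee_rot: [-2.017, -2.408, -0.0]
wrist_force: [0.2, 0.1, -5.7]
width: 0.0254
```

```bash
python3 -m jog '[-0.035,0.2,0,0,0,0,2, 0,0,0,0,0,0,2]'; python3 -m jog '[-0.035,0.2,0,0,0,0,2, 0,0,0,0,0,0,2]'
```

```text
time_s: 15.5
ee_pos: [0.5798, 0.1586, 0.0513]
ee_rot: [-2.017, -2.408, -0.001]
wrist_force: [-0.0, -0.3, -6.5]
width: 0.0257
time_s: 15.75
ee_pos: [0.5795, 0.1602, 0.0513]
ee_rot: [2.017, 2.408, -0.0]
wrist_force: [-0.1, -0.2, -5.4]
width: 0.0258
```

```bash
python3 -m jog '[-0.026,0.15,0,0,0,0,2, 0,0,0,0,0,0,2]'; python3 -m jog '[-0.026,0.15,0,0,0,0,2, 0,0,0,0,0,0,2]'
```

```text
time_s: 16.0
ee_pos: [0.5793, 0.1615, 0.0513]
ee_rot: [2.018, 2.408, -0.0]
wrist_force: [0.4, -1.6, -5.0]
width: 0.0256
time_s: 16.25
ee_pos: [0.5791, 0.1629, 0.0514]
ee_rot: [2.018, 2.408, -0.0]
wrist_force: [0.4, -2.8, -3.9]
width: 0.0255
```

Spring resistance appears (-1.6, then -2.8 N), so the nose is on the seal. I'll go on in 1 mm steps.

```bash
python3 -m jog '[-0.017,0.1,0,0,0,0,2, 0,0,0,0,0,0,2]'; python3 -m jog '[-0.017,0.1,0,0,0,0,2, 0,0,0,0,0,0,2]'
```

```text
time_s: 16.5
ee_pos: [0.579, 0.1636, 0.0513]
ee_rot: [2.018, 2.407, -0.001]
wrist_force: [0.2, -4.2, -3.2]
width: 0.0256
time_s: 16.75
ee_pos: [0.5789, 0.1639, 0.0513]
ee_rot: [2.018, 2.406, -0.002]
wrist_force: [0.9, -5.8, -2.9]
width: 0.0257
```

```bash
python3 -m jog '[-0.017,0.1,0,0,0,0,2, 0,0,0,0,0,0,2]'; python3 -m jog '[-0.017,0.1,0,0,0,0,2, 0,0,0,0,0,0,2]'
```

```text
time_s: 17.0
ee_pos: [0.5789, 0.164, 0.0513]
ee_rot: [2.018, 2.405, -0.003]
wrist_force: [0.3, -6.7, -1.8]
width: 0.0257
time_s: 17.25
ee_pos: [0.5789, 0.1642, 0.0513]
ee_rot: [2.018, 2.404, -0.005]
wrist_force: [0.8, -9.6, -2.6]
width: 0.0258
```

```bash
python3 -m jog '[-0.017,0.1,0,0,0,0,2, 0,0,0,0,0,0,2]'; python3 -m jog '[-0.017,0.1,0,0,0,0,2, 0,0,0,0,0,0,2]'
```

```text
time_s: 17.5
ee_pos: [0.5788, 0.1644, 0.0513]
ee_rot: [2.018, 2.403, -0.006]
wrist_force: [-0.0, -9.2, -1.3]
width: 0.0259
time_s: 17.75
ee_pos: [0.5788, 0.1646, 0.0513]
ee_rot: [2.018, 2.402, -0.007]
wrist_force: [0.5, -12.4, -0.0]
width: 0.0256
```

```bash
python3 -m jog '[-0.017,0.1,0,0,0,0,2, 0,0,0,0,0,0,2]'; python3 -m jog '[-0.009,0.05,0,0,0,0,2, 0,0,0,0,0,0,2, 0,0,0,0,0,0,2]'; python3 -c "
from h import *
s=get_state();print(s['ee_pos'],s['wrist_force'],s['moment'])"
```

```text
time_s: 18.0
ee_pos: [0.5787, 0.1648, 0.0513]
ee_rot: [2.019, 2.401, -0.009]
wrist_force: [0.2, -13.1, 1.2]
width: 0.0257
time_s: 18.38
ee_pos: [0.5787, 0.1648, 0.0513]
ee_rot: [2.019, 2.401, -0.009]
wrist_force: [-0.3, -13.1, 1.2]
width: 0.0259
[0.57872959 0.16482311 0.05129838] [ -0.32769673 -13.10852786   1.22509182] [-2.922509    0.03006538  0.14245883]
```

The stiffness is now about 8 N/mm, which matches the rubber-backed stop. I'll press once more to about 15 N, then ease off most of the push and release.

```bash
python3 -m jog '[-0.017,0.1,0,0,0,0,2, 0,0,0,0,0,0,2]'; python3 -m jog '[-0.009,0.05,0,0,0,0,2, 0,0,0,0,0,0,2, 0,0,0,0,0,0,2]'
```

```text
time_s: 18.62
ee_pos: [0.5787, 0.165, 0.0513]
ee_rot: [2.019, 2.4, -0.011]
wrist_force: [0.3, -14.3, 1.9]
width: 0.0256
time_s: 19.0
ee_pos: [0.5787, 0.1651, 0.0513]
ee_rot: [2.019, 2.399, -0.011]
wrist_force: [0.5, -15.7, 2.7]
width: 0.0258
```

```bash
python3 -m jog '[0.034,-0.2,0,0,0,0,2, 0.034,-0.2,0,0,0,0,2, 0.034,-0.2,0,0,0,0,2, 0,0,0,0,0,0,2]'; python3 -m jog '[0,0,0,0,0,0,4.5, 0,0,0,0,0,0,4.5, 0,0,0,0,0,0,4.5, 0,0,0,0,0,0,4.5]'
```

```text
time_s: 19.5
ee_pos: [0.5789, 0.164, 0.0513]
ee_rot: [2.018, 2.405, -0.003]
wrist_force: [1.0, -7.0, -2.2]
width: 0.0254
time_s: 20.0
ee_pos: [0.5786, 0.1669, 0.0516]
ee_rot: [-2.017, -2.409, -0.001]
wrist_force: [-0.2, 0.2, -0.2]
width: 0.0452
```

```bash
python3 -m jog '[0,0,1,0,0,0,5, 0,0,2,0,0,0,5, 0,0,3,0,0,0,5, 0,0,4,0,0,0,5, 0,0,0,0,0,0,5]'
python3 - <<'E'
from h import *
s=get_state();print(s["time_s"],s["ee_pos"],s["wrist_force"])
p=camera_params("wrist"); im,d=read_camera("wrist"); cv2.imwrite("pics/w7.png",im[:,:,::-1])
im2,d2=read_camera("side")
cv2.imwrite("pics/s7.png",cv2.resize(im2[100:190,280:380],None,fx=6,fy=6,interpolation=cv2.INTER_CUBIC)[:,:,::-1])
f=p["fx"]
v,u=np.nonzero(d>0); dd=d[v,u].astype(float); dx,dy=u-p["cx"],v-p["cy"]; r=np.hypot(dx,dy)+1e-9; t=np.tan(r/f)
P={"wrist":(np.linalg.inv(p["camera_from_world"])@np.stack([dx/r*t*dd,dy/r*t*dd,dd,np.ones_like(dd)]))[:3].T,
 "side":cloud("side",d2,np.ones_like(d2,bool))[0]}
th=np.radians(9.9); U=np.array([-np.sin(th),np.cos(th)]); n=np.array([-np.cos(th),-np.sin(th)]); o=np.array([.5714,.194])
for c,Q in P.items():
    a=(Q[:,:2]-o)@U*1000; b=(Q[:,:2]-o)@n*1000; z=Q[:,2]*1000
    k=(abs(b)<24)&(a<-5)&(a>-100)&(z>30)&(z<42); A=np.c_[a[k],b[k],np.ones(k.sum())]
    cf=np.linalg.lstsq(A,z[k],rcond=None)[0]
    print(c,"body top",k.sum(),"tilt",np.round(cf,4),"rear a",np.percentile(a[k],1),"z med",np.median(z[k]))
    h=(abs(b)<30)&(a<0)&(a>-80)&(z>72)&(z<95)
    if h.sum()>10: print("  handle",h.sum(),cv2.minAreaRect(np.c_[a,b][h].astype(np.float32)),np.median(z[h]))
E
```

```text
time_s: 20.62
ee_pos: [0.5813, 0.1678, 0.1564]
ee_rot: [2.015, 2.405, 0.01]
wrist_force: [0.7, 1.1, -0.6]
width: 0.0498
20.625 [0.5812597  0.1678035  0.15642141] [ 0.65838687  1.10687879 -0.58625416]
wrist body top 1488 tilt [ 6.000e-04 -3.000e-03  3.632e+01] rear a -61.71208332787022 z med 36.22496239406986
  handle 905 ((-29.46829605102539, -1.8816699981689453), (20.249189376831055, 28.529743194580078), 0.09242061525583267) 85.89938891107185
side body top 138 tilt [8.40000e-03 1.00000e-04 3.47821e+01] rear a -67.0677418389603 z med 34.10901861898535
  handle 65 ((-33.047523498535156, 1.7944345474243164), (24.171228408813477, 29.248254776000977), 9.304144859313965) 82.76531081905858
```

View pics/w7.png

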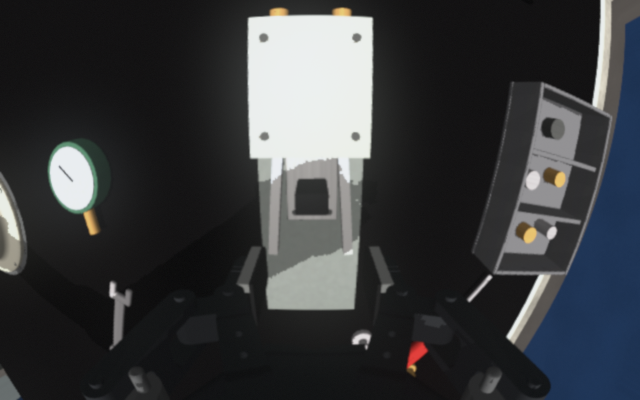

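View pics/s7.png

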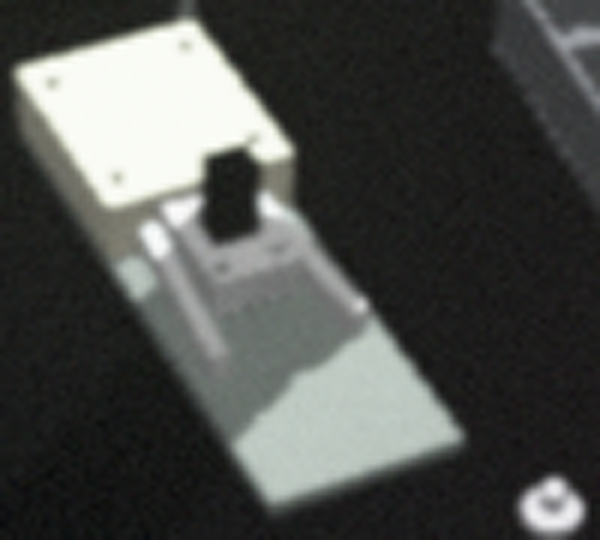

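The module is flat (body top at 36.2 mm = 10 + 26), square and about 84 mm deep. I'll remeasure from the settled arm at the height used before the grasp, to check for spring-back.

```bash
python3 -m jog '[0,0,2.5,0,0,0,5, 0,0,2.4,0,0,0,5, 0,0,0,0,0,0,5, 0,0,0,0,0,0,5, 0,0,0,0,0,0,5]'
cat > wm.py <<'E'
from h import *
s=get_state();print(s["time_s"],s["ee_pos"],s["ee_rot"])
th=np.radians(9.9); U=np.array([-np.sin(th),np.cos(th)]); n=np.array([-np.cos(th),-np.sin(th)]); o=np.array([.5714,.194])
for i in range(3):
    p=camera_params("wrist"); im,d=read_camera("wrist")
    f=p["fx"]
    v,u=np.nonzero(d>0); dd=d[v,u].astype(float); dx,dy=u-p["cx"],v-p["cy"]; r=np.hypot(dx,dy)+1e-9; t=np.tan(r/f)
    Q=(np.linalg.inv(p["camera_from_world"])@np.stack([dx/r*t*dd,dy/r*t*dd,dd,np.ones_like(dd)]))[:3].T
    a=(Q[:,:2]-o)@U*1000; b=(Q[:,:2]-o)@n*1000; z=Q[:,2]*1000
    h=(abs(b)<30)&(a<5)&(a>-80)&(z>72)&(z<95)
    c=cv2.minAreaRect(np.c_[a,b][h].astype(np.float32)); ca=np.array(c[0])/1000
    H=(z>43)&(z<53)&(abs(b)<50)&(a>-15)&(a<60)
    T=(z>5)&(z<15)&(abs(b)<50)&(a<-120)
    fe=[a[H&(abs(b-t)<2)].min() for t in range(-45,46,4) if (H&(abs(b-t)<2)).sum()>3]
    te=[a[T&(abs(b-t)<2)].min() for t in range(-45,46,4) if (T&(abs(b-t)<2)).sum()>3]
    hb=[b[H&(abs(a-t)<2)] for t in range(10,50,4)]
    print("handle ab",np.round(c[0],2),np.round(c[1],1),round(c[2],2),"world",np.round((o+ca[0]*U+ca[1]*n)*1000,1),"z",np.median(z[h]),"front",np.median(fe),"tray end",np.median(te))
E
python3 wm.py
```

```text
time_s: 21.35
ee_pos: [0.5776, 0.1657, 0.1989]
ee_rot: [-2.017, -2.407, 0.003]
wrist_force: [-0.1, 0.7, -0.0]
width: 0.0501
21.35 [0.57764761 0.16574913 0.19889788] [-2.01661799 -2.40707123  0.00294137]
handle ab [-28.99  -2.12] [20.2 26.9] 0.7 world [578.5 165.8] z 85.86246852428513 front 3.019566677643584 tray end -196.54267284272373
handle ab [-29.01  -2.17] [26.9 20. ] 89.89 world [578.5 165.8] z 85.95596963408447 front 2.3117642653134043 tray end -196.3625775688042
handle ab [-28.99  -1.67] [19.9 27. ] 0.29 world [578.  165.7] z 85.97867029940332 front 2.1227858833248785 tray end -196.45798325297923
```

The remeasured handle (corrected by the pre-grasp offset) suggests about 1.5 mm of spring-back from the pressed position. That is too close to the limit to assume, so I'll close the fingers behind the handle and feel how far the module still moves to the stop.

```bash
python3 -m jog '[0.34,-1.7,0,0,0,0,0, 0.34,-1.7,0,0,0,0,0, 0,0,0,0,0,0,0, 0,0,-4,0,0,0,0, 0,0,-4,0,0,0,0, 0,0,-4,0,0,0,0, 0,0,0,0,0,0,0]'
python3 -c "
from h import *
s=get_state();print(s['ee_pos'],s['width'])"
```

```text
time_s: 22.38
ee_pos: [0.5826, 0.1314, 0.0775]
ee_rot: [-2.015, -2.405, 0.007]
wrist_force: [-0.2, -0.1, 0.3]
width: -0.0001
[0.58259991 0.13137184 0.07751741] -5.530793026719485e-05
```

```bash
python3 -m jog '[0.1,0,-1.5,0,0,0,0, 0.1,0,-1.3,0,0,0,0, 0,0,0,0,0,0,0, -0.07,0.4,0,0,0,0,0, -0.035,0.2,0,0,0,0,0, 0,0,0,0,0,0,0]'
python3 -m jog '[-0.017,0.1,0,0,0,0,0, -0.017,0.1,0,0,0,0,0, 0,0,0,0,0,0,0]'
```

```text
time_s: 23.12
ee_pos: [0.5864, 0.1388, 0.0528]
ee_rot: [2.017, 2.409, 0.001]
wrist_force: [-0.3, 0.5, -0.4]
width: 0.0001
time_s: 23.5
ee_pos: [0.5859, 0.1403, 0.0523]
ee_rot: [-2.017, -2.408, -0.0]
wrist_force: [-0.2, -1.5, -0.2]
width: 0.0003
```

```bash
python3 -m jog '[0.03,-0.3,0,0,0,0,0, -0.28,-0.05,0,0,0,0,0, 0,0,0,0,0,0,0]'
python3 -m jog '[-0.035,0.2,0,0,0,0,0, -0.017,0.1,0,0,0,0,0, 0,0,0,0,0,0,0]'
python3 -m jog '[-0.017,0.1,0,0,0,0,0, 0,0,0,0,0,0,0]'
```

```text
time_s: 23.88
ee_pos: [0.5831, 0.1365, 0.0523]
ee_rot: [-2.018, -2.408, 0.0]
wrist_force: [-1.1, -0.7, -0.1]
width: 0.0001
time_s: 24.25
ee_pos: [0.5829, 0.14, 0.0523]
ee_rot: [-2.017, -2.408, -0.0]
wrist_force: [-0.3, 0.2, -0.5]
width: -0.0001
time_s: 24.5
ee_pos: [0.5827, 0.1408, 0.0523]
ee_rot: [-2.017, -2.408, -0.0]
wrist_force: [-0.1, -0.2, 0.7]
width: 0.0003
```

```bash
python3 -m jog '[-0.017,0.1,0,0,0,0,0, 0,0,0,0,0,0,0]'
python3 -m jog '[-0.017,0.1,0,0,0,0,0, 0,0,0,0,0,0,0]'
python3 -m jog '[-0.017,0.1,0,0,0,0,0, 0,0,0,0,0,0,0]'
```

```text
time_s: 24.75
ee_pos: [0.5825, 0.1419, 0.0523]
ee_rot: [-2.017, -2.408, -0.0]
wrist_force: [0.2, 0.1, 0.4]
width: 0.0001
time_s: 25.0
ee_pos: [0.5823, 0.1428, 0.0523]
ee_rot: [-2.017, -2.408, -0.0]
wrist_force: [0.0, -0.6, -0.4]
width: 0.0001
time_s: 25.25
ee_pos: [0.5822, 0.1436, 0.0523]
ee_rot: [2.018, 2.408, -0.0]
wrist_force: [0.3, -0.1, 0.2]
width: -0.0
```

```bash
python3 -m jog '[-0.017,0.1,0,0,0,0,0, 0,0,0,0,0,0,0]'
python3 -m jog '[-0.017,0.1,0,0,0,0,0, 0,0,0,0,0,0,0]'
python3 -m jog '[-0.017,0.1,0,0,0,0,0, 0,0,0,0,0,0,0]'
```

```text
time_s: 25.5
ee_pos: [0.5822, 0.1437, 0.0523]
ee_rot: [2.018, 2.407, -0.002]
wrist_force: [0.5, -3.1, 1.0]
width: 0.0003
time_s: 25.75
ee_pos: [0.5822, 0.1437, 0.0523]
ee_rot: [2.018, 2.406, -0.003]
wrist_force: [0.2, -5.4, 2.5]
width: -0.0001
time_s: 26.0
ee_pos: [0.5822, 0.1437, 0.0523]
ee_rot: [2.018, 2.404, -0.005]
wrist_force: [0.6, -7.8, 3.0]
width: 0.0
```

Contact at y = 143.6 mm, firm straight away. I'll push on to about 15 N.

```bash
python3 -m jog '[-0.017,0.1,0,0,0,0,0, -0.017,0.1,0,0,0,0,0, 0,0,0,0,0,0,0]'
python3 -m jog '[-0.017,0.1,0,0,0,0,0, 0,0,0,0,0,0,0]'
python3 -m jog '[-0.017,0.1,0,0,0,0,0, 0,0,0,0,0,0,0]'
```

```text
time_s: 26.38
ee_pos: [0.5822, 0.144, 0.0523]
ee_rot: [2.019, 2.402, -0.007]
wrist_force: [0.5, -10.0, 4.1]
width: 0.0002
time_s: 26.62
ee_pos: [0.5822, 0.1442, 0.0523]
ee_rot: [2.019, 2.401, -0.008]
wrist_force: [-0.3, -11.4, 4.7]
width: 0.0002
time_s: 26.88
ee_pos: [0.5822, 0.1443, 0.0523]
ee_rot: [2.019, 2.4, -0.01]
wrist_force: [0.1, -13.1, 4.8]
width: -0.0002
```

```bash
python3 -m jog '[-0.017,0.1,0,0,0,0,0, 0,0,0,0,0,0,0]'
python3 -m jog '[-0.009,0.05,0,0,0,0,0, 0,0,0,0,0,0,0, 0,0,0,0,0,0,0]'
```

```text
time_s: 27.12
ee_pos: [0.5822, 0.1444, 0.0523]
ee_rot: [2.019, 2.399, -0.011]
wrist_force: [1.0, -13.6, 5.7]
width: 0.0002
time_s: 27.5
ee_pos: [0.5822, 0.1444, 0.0523]
ee_rot: [2.02, 2.398, -0.011]
wrist_force: [0.8, -14.0, 5.9]
width: -0.0001
```

From touch to 14 N the module moved only about 0.8 mm, straight against the stop. It had stayed within about 0.8 mm of fully pressed after the first release. I'll back off gently and leave.

```bash
python3 -m jog '[0.034,-0.2,0,0,0,0,0, 0.034,-0.2,0,0,0,0,0, 0.034,-0.2,0,0,0,0,0, 0.034,-0.2,0,0,0,0,0, 0.05,-0.3,0,0,0,0,0, 0.07,-0.4,0,0,0,0,0, 0.09,-0.5,0,0,0,0,0, 0,0,0,0,0,0,0]'
python3 -m jog '[0,0,3,0,0,0,0, 0,0,4,0,0,0,0, 0,0,4,0,0,0,0, 0,0,3.7,0,0,0,0, -0.1,2,0,0,0,0,4, -0.1,2,0,0,0,0,4, 0,0,0,0,0,0,4, 0,0,0,0,0,0,4]'
python3 -m jog '[0,0,0,0,0,0,4, 0,0,0,0,0,0,4]'
python3 wm.py
python3 - <<'E'
from h import *
im,d=read_camera("side"); cv2.imwrite("pics/s9.png",im[:,:,::-1])
E
```

```text
time_s: 28.5
ee_pos: [0.5843, 0.1316, 0.0522]
ee_rot: [2.019, 2.407, -0.0]
wrist_force: [-0.7, -0.1, -0.0]
width: 0.0001
time_s: 29.5
ee_pos: [0.5815, 0.1721, 0.198]
ee_rot: [-2.016, -2.408, 0.003]
wrist_force: [0.4, -0.1, -0.2]
width: 0.0401
time_s: 29.75
ee_pos: [0.5823, 0.1715, 0.199]
ee_rot: [-2.019, -2.407, 0.001]
wrist_force: [0.1, 0.9, -0.3]
width: 0.0398
29.75 [0.58232274 0.17146777 0.19899432] [-2.01868817e+00 -2.40696939e+00  6.71226451e-04]
handle ab [-28.38  -2.19] [19.6 27.3] 0.43 world [578.4 166.4] z 85.88674786743547 front 3.432268688195645 tray end -197.6612478588397
handle ab [-28.36  -2.16] [27.3 19.5] 89.58 world [578.4 166.4] z 85.89726994757501 front 3.58080768591362 tray end -197.80096533862127
handle ab [-28.48  -2.26] [19.4 27.2] 0.41 world [578.5 166.3] z 85.91583038927513 front 3.61689950761558 tray end -197.9095818988366
```

View pics/s9.png

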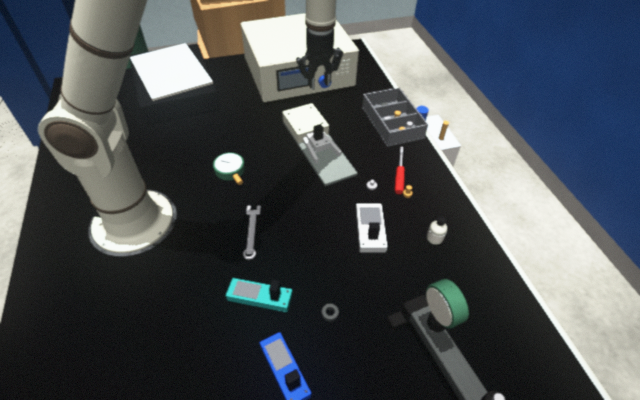

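The side picture shows the module in the slot, handle at (318,132). The wide module (371,227), plug (372,185) and collar (330,311) are where they started, and the gripper is clear above. Handing in.

```bash
python3 -c "
from rig import *
print(close_job()); print(get_state()['time_s'])"
```

```text
the job is handed in; nothing more can be done
None
the job is handed in; nothing more can be done
```

I handed the job in at about 30 s, with the narrow module released and sitting in the slot; no verdict is reported. I gripped it across its handle, set it on the tray, slid it in and pressed to 15.7 N against the firm stop, then released it. I pressed once more to 14 N from behind with the fingers shut, then lifted clear.

- **Flat and deep enough:** the body top was at 36.2 mm, as it should be on the slot floor (measured just after the first release). The handle is square to within about 0.5°. The nose is about 84 mm in, ±2 mm.
- **Seal, felt and not measured:** light resistance began at about y = 160 mm. It became firm at about 8 N/mm and reached its hardest at 165.1 mm. On the second push the module moved only about 0.8 mm, so I put the seal at about 3 mm, against the 2.5 mm needed.
- **Where the checks disagreed:** after the first release the wrist camera suggested 1.5 mm of spring-back, while the touch test gave about 0.8 mm. I believed the touch. The cameras also differ by 1–2 mm on how central the module sits; the slot leaves it only 2 mm either way.
- **Bystanders:** the wide module, plug, collar and the blue and turquoise look-alikes looked unmoved in the last picture.

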